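# Stock the sprung lift with two wooden blanks

### The arm

A 6-joint arm with a two-finger parallel gripper is mounted at the origin on a cart in front of the work surface, level with it; the furniture and walls round the work are solid. World frame = base frame: x ahead of the robot, y to its left, z up, the work surface at z = 0. Lengths are in mm, angles in rad, forces in N, time in s.
With the tool pointing down it reaches from about 425 to 925 mm from the base axis. Payload 12.5 kg.
Tool frame: the origin (TCP) lies on the centre line of the jaws, within the pads' length; the fingertips stand 11 mm ahead of it and the grasp point (between the pads) lies 8 mm behind it; z points along the fingers, y is the line along which they close (so a half turn about z gives the same grasp; the last joint's range is limited). The gripper opens to 85 mm and grips with 20 to 120 N. Pads are 22 mm wide; open, the fingers measure 114 mm over their backs; the gripper's body (76 mm by 85 mm) begins 54 mm behind the grasp point. The pads swing forward as they close: fully open they stand 13 mm farther back than shut.
Start: joints at [1.172, 0.491, 1.559, -0, 1.092, -0.106], TCP at [180.378, 598.421, 242.327] pointing down, gripper open.
Joint ranges: [-3.1, 3.1], [-0.84, 2.19], [0.05, 2.79], [-1.13, 4.28], [0.06, 2.93], [-2.69, 2.69]. Speed limits (rad/s): [2.22, 2.22, 2.79, 3.14, 3.14, 3.14].

### API

Orientations are given as a unit quaternion [w, x, y, z].
In Python, from workcell import env gives the robot as it stands. Calls block until the motion is done:
- env.move_to(position, orientation): joint-space move of the TCP to a pose.
- env.servo_line(position, attitude=None, vel=150, threshold=None): straight line of the TCP; attitude=None keeps the orientation; vel is the mean speed in mm/s. With threshold (N) it stops when the force on the tool has changed by that much, and returns True; else False.
- env.set_joints(angles): joint-space move.
- env.command_gripper(opening): finger opening in mm; the grip force is fixed at half the most; returns when the fingers have stopped.
- env.dwell(seconds).
- env.inverse_kinematics(position, orientation): joint angles nearest the present ones, or None.
- env.capture(name): name is "scene" or "top"; returns a dict with "img" (480x640x3 uint8, red, green, blue), "range_z" (480x640 float32, mm along the optical axis (not along the pixel's ray), 0 where there is no reading), "fov_y" (degrees; the focal length in pixels is half the picture's height over the tangent of half this angle, whatever the lens; pixels are square), "cx", "cy" (the principal point, pixels), "pose" (4x4, takes a point from camera to world coordinates). Camera axes: x right, y up, looking along -z (the intrinsics and any distortion apply to the point x, -y, -z); pixel columns grow to the right and rows downward; lengths in mm; the calibration is good to about 2 mm. A picture is of the moment at which its call begins.
A pose or a line that the arm cannot do raises env.IKError and nothing moves.
- env.hand_in(): hands the job in; it is judged then, once.
Trained networks look in a picture, given as the dict that the camera call returned (one of the last four; its "shot" number tells which), for a name from the list of things; names that differ only in an ending like _2 or _b are one class to them, and where a whole thing is asked for, a point or a joint stands for the part that bears it (a point fixed in the world has none). Each returns a list of dicts, best first, with "p" (0 to 1); they miss things now and then, are a little off and sometimes report something else, mostly with a low value. They report only what shows in the picture. A call takes as long as a camera call. They do not tell look-alikes from the thing itself.
- env.spot_in(picture, name): "extent" ([centre column, centre row, width, height] in pixels, round what is visible of it).
- env.trace(picture, name): "region" (480x640 bool, what is visible of it) and "extent" ([centre column, centre row, width, height] in pixels, round what is visible of it).
- env.place_of(picture, name): "pixel" ([column, row] in pixels: a listed point, or the origin of a listed thing).
Readings, each from a call of its own:
- env.read_t(): time.
- env.read_q(): joint angles.
- env.read_qvel(): joint speeds.
- env.read_joint_torque(): joint torques, N m.
- env.read_eef_pos(): TCP position.
- env.read_eef_rot(): TCP orientation.
- env.read_wrist_force(): force on the tool from outside, world axes, zero at the start.
- env.read_torque(): the same for the moment, N m.
- env.read_opening(): finger opening in mm.
- env.read_grasp_force(): force on a finger pad.
Only numpy, scipy, OpenCV 4.12 (cv2) and the standard library are available. Lean on these libraries where they do the work, as an engineer would, in place of code of your own. Each camera call takes 0.05 s, during which the arm holds its last target. There are 200 camera calls.

### The job

Pull the lift's carriage out of its plywood housing as far as it goes, lay the thick wooden block flat on the sprung platform between the four corner posts, let go so that the platform sinks under it, and lay the thin block lengthwise on top of it, centred; let the platform take each block rather than dropping it. Then push the loaded carriage fully home again with both blocks lying as you stacked them, and leave everything else on the table where it is.

Things in the scene. Friction and masses are not known exactly. Their poses are not given: they have to be found in the camera images.
- carriage (a joint): How far the carriage is pulled out of the housing, in m: 0 is fully home, 0.15 is its stop. It slides straight along the housing's -x (out, towards the robot) with light friction (about 1.5 N) and stays where it is left. It may start up to 50 mm out.
- platform (a joint): How far the sprung platform has sunk, in m: 0 is its upper stop (unloaded), 0.095 its lower stop. The spring is soft, about 45 N/m: the thick block sinks it by some 43 to 63 mm, both together by some 65 to 93 mm, in about a second (damped). Pushing on it only drives it down, so a force stop will not find it.
- housing: The lift's fixed plywood housing, 230 mm wide (y), 150 mm tall, open at the front; origin on the table under the middle of the carriage's closed place. Its -x faces the robot; it reaches from x = -58 mm (front edge) to x = +125 mm. Its 10 mm roof leaves 140 mm below it, so the load must have sunk before the carriage can go in.
- pull_grip (a point): Point to grip on the carriage's wooden pull, 110 mm above the table: a level neck 24 mm wide (y), 22 mm tall, stands 36 mm out from the carriage front along -x and ends in a cap 34 mm wide, 28 mm tall, 10 mm thick. The point is the neck's middle, 20 mm before the front panel. Axes as the housing's. Pinch it across y from above.
- platform_top (a point): Centre of the platform's upper face (62 mm in x, 170 mm in y), 115 mm above the table when unloaded; moves with carriage and platform. Axes as the housing's: blocks lie lengthwise along its y. It is 92 mm behind pull_grip along x. With the carriage at its stop the housing's front edge is 92 mm behind this centre.
- post_space (a point): On the carriage, above the platform's centre, level with the tops (132 mm above the table) of the four steel angle posts. They leave a space 66 mm (x) by 176 mm (y); between the posts of each long side 137 mm are open, for the fingers. The 12 mm front panel, up to 127 mm above the table, has its inner face 60 mm before this point. Axes as the housing's.
- block_thick: The thick wooden block, 50 mm (its x) by 160 mm (its y) by 50 mm tall, about 0.23 to 0.30 kg; origin under its centre, z up. To be the lower one. A bottle stands 46 to 52 mm from one long side, level with its middle or nearer an end, a marker lies about 30 mm from the other.
- block_thin: The thin wooden block, 45 mm (its x) by 140 mm (its y) by 28 mm tall, about 0.10 to 0.13 kg; origin under its centre, z up. To be the upper one. A mouse lies about 33 mm from one long side, a pen about 30 mm from the other.
- glue_bottle: Bystander, to be left alone: a white squeeze bottle of glue standing upright, 58 mm across, 197 mm tall, origin under its centre.
- marker: Bystander, to be left alone: a black marker lying on the table, 20 x 135 x 18 mm, origin under its centre, long along its y.
- mouse: Bystander, to be left alone: a black computer mouse, 103 x 60 x 34 mm, origin under its centre, long along its x.
- pen: Bystander, to be left alone: a grey pen lying on the table, 12 x 142 x 10 mm, origin under its centre, long along its y.
There are look-alikes about, which are no part of the job. What is shaped like the mouse but blue is not meant. Leave any red look-alike of the block_thin alone.

How it is judged (in metres and radians):
On the way, in this order (a step that is already met when the one before it is completed fails the run):
1. the carriage is pulled out to its stop (value of joint carriage above 0.144 m), for 0.2 s.
2. the thick block lies on the sunk platform, released, with the carriage still out (x of block_thick in the frame of platform_top between -0.015 and 0.015 m and y of block_thick in the frame of platform_top between -0.015 and 0.015 m and z of block_thick in the frame of platform_top between -0.006 and 0.008 m and angle between block_thick's own z axis and vertical below 0.1 rad and angle between the y axis of block_thick and the y axis of platform_top, either way round below 0.15 rad and contact force between block_thick and the fingers below 0.2 N and linear speed of block_thick below 0.03 m/s and value of joint platform above 0.035 m and value of joint carriage above 0.13 m), for 0.2 s.
3. the thin block lies on the thick one, released, with the carriage still out (x of block_thick in the frame of platform_top between -0.015 and 0.015 m and y of block_thick in the frame of platform_top between -0.015 and 0.015 m and z of block_thick in the frame of platform_top between -0.006 and 0.008 m and angle between each of block_thick, block_thin's own z axis and vertical below 0.1 rad and angle between the y axis of each of block_thick, block_thin and the y axis of platform_top, either way round below 0.15 rad and x of block_thin in the frame of platform_top between -0.018 and 0.018 m and y of block_thin in the frame of platform_top between -0.025 and 0.025 m and z of block_thin in the frame of platform_top between 0.043 and 0.06 m and contact force between block_thin and the fingers below 0.2 N and linear speed of block_thin below 0.03 m/s and value of joint platform above 0.05 m and value of joint carriage above 0.13 m), for 0.2 s.
At the end, for the whole second after the job is handed in: Carriage home (6 mm); thick block flat on the platform, within 15 mm of its centre; thin block flat on the thick one, within 18 mm across and 25 mm along of the platform's centre; both lengthwise (0.15 rad), at rest, the platform sunk over 50 mm (value of joint carriage below 0.006 m and x of block_thick in the frame of platform_top between -0.015 and 0.015 m and y of block_thick in the frame of platform_top between -0.015 and 0.015 m and z of block_thick in the frame of platform_top between -0.006 and 0.008 m and angle between each of block_thick, block_thin's own z axis and vertical below 0.1 rad and angle between the y axis of each of block_thick, block_thin and the y axis of platform_top, either way round below 0.15 rad and x of block_thin in the frame of platform_top between -0.018 and 0.018 m and y of block_thin in the frame of platform_top between -0.025 and 0.025 m and z of block_thin in the frame of platform_top between 0.043 and 0.06 m and value of joint platform above 0.05 m and linear speed of each of block_thick, block_thin below 0.02 m/s); the robot touches nothing.
It fails at once if a block is dropped or rammed onto the platform (it sinks faster than 0.45 m/s) (velocity of joint platform above 0.45 m/s).
It fails at once if a bystander is moved more than 25 mm (distance of any of glue_bottle, marker, mouse, pen from where it was at the start of the episode above 0.025 m).
It also fails if it takes over 72 s, if anything falls off the work surface, if the arm or the gripper's body presses on something with over 40 N, if the wrist force passes 120 N, or if a joint passes its speed limit or range.

## Working session

There is one attempt and no reset: what is moved stays moved. The work goes in short steps, each a Python script; the robot and the scene stay as the last script left them, time stands still between calls to the robot, and variables do not carry over. Pictures are saved under pics/ and viewed, at most 10 in all, crops included, and the job is handed in when it is done.

```bash
mkdir -p pics; ls
cat > h.py <<'E'
import numpy as np, cv2
from workcell import env
def f(c): return 240/np.tan(np.radians(c["fov_y"])/2)
def cloud(c):
    v,u=np.mgrid[0:480,0:640]; z=c["range_z"].astype(float); k=f(c)
    P=np.stack([(u-c["cx"])/k*z,-(v-c["cy"])/k*z,-z,np.ones_like(z)],-1)
    W=(P@np.array(c["pose"]).T)[...,:3]; W[z<=0]=np.nan
    return W
def ray(c,px,h):
    """world point at height h on pixel's ray"""
    k=f(c); T=np.array(c["pose"]); d=T[:3,:3]@np.array([(px[0]-c["cx"])/k,-(px[1]-c["cy"])/k,-1]); o=T[:3,3]
    return o+d*(h-o[2])/d[2]
def quat(yaw):
    """tool down, tool y axis (closing line) at angle yaw from world y"""
    return [0,np.cos(yaw/2),np.sin(yaw/2),0]
def save(c,n): cv2.imwrite(f"pics/{n}.png",cv2.cvtColor(c["img"],cv2.COLOR_RGB2BGR))
E
python3 - <<'E'
from h import *
N=["housing","pull_grip","platform_top","post_space","block_thick","block_thin","glue_bottle","marker","mouse","pen"]
for n in ["scene","top"]:
    c=env.capture(n); save(c,n+"0"); W=cloud(c)
    print(n,{k:c[k] for k in c if k not in("img","range_z","pose")}, np.round(c["pose"],3).tolist())
    for m in N:
        for r in env.place_of(c,m)[:3]:
            u,v=np.round(r["pixel"]).astype(int); print(m,round(r["p"],2),[int(u),int(v)],np.round(W[min(max(v,0),479),min(max(u,0),639)]))
print(env.read_eef_rot(),env.read_t())
E
```

```text
pics
scene {'fov_y': 51.45919576409579, 'cx': 315.8572687737473, 'cy': 244.56159172584265, 'shot': 1} [[0.748, 0.487, -0.451, -48.378], [-0.663, 0.542, -0.516, -763.484], [-0.006, 0.685, 0.729, 1155.288], [0.0, 0.0, 0.0, 1.0]]
housing 0.78 [338, 241] [660. -52. 104.]
pull_grip 0.58 [308, 236] [604.  17. 110.]
post_space 0.62 [336, 212] [703.   4. 153.]
post_space 0.62 [382, 370] [ 487. -400.   27.]
block_thick 0.7 [221, 228] [460. 270.  52.]
block_thin 0.72 [381, 372] [ 479. -403.   30.]
block_thin 0.67 [314, 332] [ 432. -203.   31.]
block_thin 0.64 [220, 227] [460. 276.  51.]
glue_bottle 0.85 [240, 209] [576. 338.  14.]
marker 0.44 [201, 231] [423. 340.  11.]
mouse 0.85 [399, 352] [ 556. -394.   29.]
mouse 0.44 [382, 370] [ 487. -400.   27.]
pen 0.72 [364, 388] [ 426. -398.    7.]
top {'fov_y': 54.520861544155345, 'cx': 320.1243851787849, 'cy': 237.66869049340758, 'shot': 2} [[-0.039, 0.977, -0.212, 287.247], [-0.999, -0.037, 0.012, -16.89], [0.004, 0.212, 0.977, 1449.37], [0.0, 0.0, 0.0, 1.0]]
housing 0.92 [302, 202] [677.  15. 148.]
pull_grip 0.76 [297, 224] [618.  32. 124.]
platform_top 0.28 [196, 245] [578. 342.  66.]
post_space 0.68 [440, 283] [ 443. -404.   -2.]
block_thick 0.97 [205, 276] [486. 318.  48.]
block_thin 0.84 [369, 285] [ 442. -179.   23.]
block_thin 0.73 [437, 264] [ 498. -392.   32.]
glue_bottle 0.74 [197, 246] [575. 339.  65.]
marker 0.74 [204, 275] [488. 320.  52.]
marker 0.6 [198, 297] [426. 344.  23.]
mouse 0.85 [431, 244] [ 561. -379.   31.]
mouse 0.65 [392, 239] [ 583. -259.   27.]
pen 0.53 [436, 285] [ 436. -389.    6.]
[1.53791718e-05 1.45855717e-01 9.89305872e-01 1.91711861e-05] 1.1
```

View pics/top0.png

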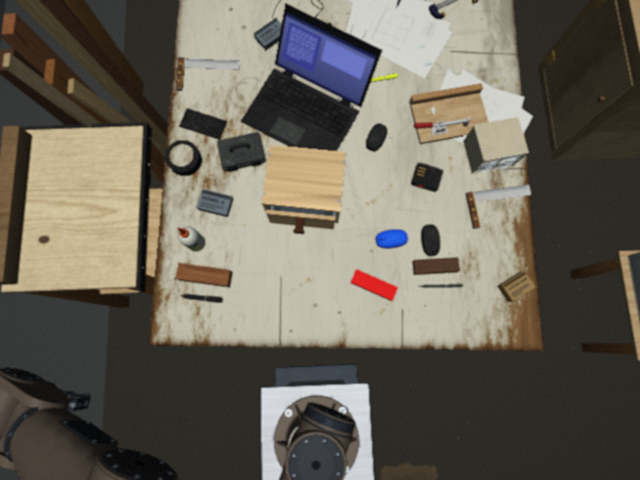

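View pics/scene0.png

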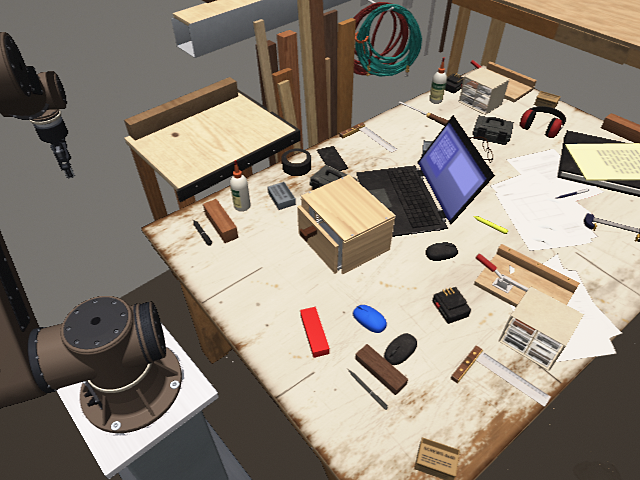

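The top view shows the thick block at about (204,275), the marker at (202,297), the bottle at (189,238), the housing roof at (305,178) and the pull at (299,226). It also shows the thin dark block at (436,265), the mouse at (430,240) and the pen at (441,286). The red block and blue mouse are the decoys. Next I'll fit poses from the depth data.

```bash
cat >> h.py <<'E'
def fit(W,mask,lo,hi):
    P=W[mask]; P=P[(P[:,2]>lo)&(P[:,2]<hi)]
    (cx,cy),(w,h),a=cv2.minAreaRect(P[:,:2].astype(np.float32))
    a=np.radians(a); 
    if w>h: L,S,t=w,h,a
    else: L,S,t=h,w,a+np.pi/2
    yaw=(t-np.pi/2+np.pi/2)%np.pi-np.pi/2   # long axis angle from world y
    return np.round([cx,cy,np.median(P[:,2]),L,S],1),round(yaw,3),len(P)
E
python3 - <<'E'
from h import *
for n in ["scene","top"]:
    c=env.capture(n); W=cloud(c)
    for m,lo,hi in [("block_thick",42,60),("block_thin",22,38),("marker",8,28),("pen",4,20),("mouse",10,45),("glue_bottle",20,230),("housing",143,158)]:
        for r in env.trace(c,m)[:3]:
            try: print(n,m,round(r["p"],2),np.round(r["extent"]),*fit(W,cv2.erode(r["region"].astype(np.uint8),np.ones((2,2)))>0,lo,hi), c["img"][r["region"]].mean(0).round())
            except Exception as e: print(n,m,r["p"],r["extent"],"-")
    # pull
    for r in env.trace(c,"pull_grip")[:2]:
        P=W[r["region"]]; P=P[~np.isnan(P[:,0])]; print(n,"carr",r["extent"],np.percentile(P,[2,50,98],axis=0).round().tolist())
    for r in env.place_of(c,"pull_grip")[:2]: print("pull",r,ray(c,r["pixel"],110).round(1))
    for (x0,x1,y0,y1,z0,z1) in [(500,680,-60,90,100,128)]:
        M=(W[...,0]>x0)&(W[...,0]<x1)&(W[...,1]>y0)&(W[...,1]<y1)&(W[...,2]>z0)&(W[...,2]<z1); print("reg",M.sum(),np.percentile(W[M],[2,50,98],axis=0).round().tolist())
E
```

```text
scene block_thick 0.75 [220. 223.  30.  41.] [486.9 323.   51.  164.7  49. ] -0.176 538 [132.  86.  58.]
scene block_thin 0.77 [315. 333.  24.  52.] [ 438.2 -195.7   29.   138.5   43.9] -0.467 698 [224.  49.  47.]
scene block_thin 0.68 [382. 370.  47.  54.] [ 491.2 -391.5   28.9  137.6   48. ] 0.033 886 [96. 68. 52.]
scene marker 0.57 [202. 233.  19.  24.] [419.4 329.5  16.9 113.1  18.6] -0.128 134 [74. 69. 63.]
scene marker 0.53 [219. 223.  31.  39.] [485.6 314.2  20.7 144.2  48.8] -0.17 74 [130.  83.  55.]
scene pen 0.57 [367. 390.  36.  41.] [ 429.3 -412.8   10.3  112.3    9.4] -0.031 85 [74. 72. 68.]
scene pen 0.44 [203. 232.  17.  24.] [421.  329.1  16.9 113.3  15.9] -0.177 75 [43. 40. 39.]
scene pen 0.4 [321. 239.  48.  66.] [699.   11.3  13.4 227.1  48.3] -0.502 166 [117.  99.  79.]
scene mouse 0.96 [402. 349.  36.  35.] [ 572.9 -385.4   25.7   94.2   56.5] -1.469 640 [60. 56. 53.]
scene mouse 0.62 [369. 317.  32.  31.] [ 581.1 -263.4   26.    95.8   52.8] 0.166 529 [ 47.  94. 206.]
scene mouse 0.55 [368. 391.  40.  38.] [ 428.8 -408.5   11.6  120.9    7.6] -0.034 69 [86. 83. 
[... 902 characters left out ...]
.6 -416.7    9.5  106.2    7.1] -0.039 41 [91. 93. 85.]
top mouse 0.91 [391. 237.  31.  25.] [ 587.2 -261.    25.2   97.4   52.7] 0.055 459 [ 45.  89. 202.]
top mouse 0.65 [431. 241.  18.  30.] [ 577.4 -385.1   25.1   95.9   58.8] -1.523 472 [50. 50. 48.]
top glue_bottle 0.92 [192. 240.  32.  24.] [595.  348.6 116.9  51.3  42.4] 0.715 412 [116. 109.  97.]
top glue_bottle 0.56 [301. 221.  69.  31.] [638.2  20.4 110.5 200.8  90.5] -0.107 941 [101.  90.  72.]
top carr [301.8, 219.8, 70.9, 27.5] [[598.0, -76.0, 7.0], [646.0, 22.0, 83.0], [701.0, 118.0, 131.0]]
pull {'pixel': [299.3, 225.2], 'p': 0.76} [617.5  26.2 110. ]
reg 368 [[594.0, -55.0, 102.0], [636.0, 23.0, 122.0], [656.0, 84.0, 128.0]]
```

Run:
```python
from h import *
for n in ["scene","top"]:
    c=env.capture(n); W=cloud(c)
    X,Y,Z=W[...,0],W[...,1],W[...,2]
    M=(X>600)&(X<880)&(Y>-140)&(Y<160)&(Z>144)&(Z<157)
    k,l,s,_=cv2.connectedComponentsWithStats(M.astype(np.uint8)); M=l==1+s[1:,4].argmax()
    r,yaw,cnt=fit(W,M,144,157); print(n,r,yaw,cnt)
    yaw=(yaw); ex=np.array([np.cos(yaw),np.sin(yaw)]); ey=np.array([-ex[1],ex[0]])
    o=r[:2]-33.5*ex; print("origin",o.round(1),"home pull",(o-92*ex).round(1))
    D=W[...,:2]-o; a=D@ex; b=D@ey
    M=(a<-70)&(a>-230)&(abs(b)<40)&(Z>96)&(Z<127)
    for t in range(-200,-66,6):
        m=M&(a>=t)&(a<t+6)
        if m.any(): print(t,m.sum(),"y",np.percentile(b[m],[2,98]).round(),"z",np.percentile(Z[m],[5,95]).round())
q=[env.inverse_kinematics(p,quat(y)) for p in ([612,24,102],[470,44,102],[437,47,102]) for y in(-.141,-.141+np.pi)]
for x in q: print(None if x is None else np.round(x,2))
```

```text
scene [749.6   7.6 151.1 235.1 188.8] -0.135 3282
origin [716.4  12.1] home pull [625.2  24.5]
-134 1 y [-14. -14.] z [119. 119.]
-128 49 y [-16.  16.] z [103. 126.]
-122 13 y [-13.  12.] z [116. 126.]
-116 19 y [-13.  10.] z [108. 124.]
-110 20 y [-10.  12.] z [104. 125.]
-104 17 y [-11.   7.] z [106. 124.]
-98 20 y [-13.  10.] z [104. 125.]
-92 18 y [-11.  10.] z [106. 127.]
-86 63 y [-38.  37.] z [ 98. 126.]
-80 37 y [-37.  40.] z [ 99. 126.]
-74 8 y [-37.  32.] z [123. 127.]
top [753.2   6.6 150.2 230.3 185.2] -0.14 4564
origin [720.   11.3] home pull [628.9  24.1]
-128 34 y [-16.  15.] z [103. 125.]
-122 17 y [-15.  12.] z [118. 125.]
-116 17 y [-12.   9.] z [118. 126.]
-110 15 y [-11.   9.] z [115. 125.]
-104 15 y [-10.  10.] z [117. 124.]
-98 17 y [-10.  11.] z [118. 126.]
-92 17 y [-12.  12.] z [113. 123.]
-86 40 y [-36.  39.] z [ 98. 125.]
-80 55 y [-38.  36.] z [102. 127.]
-74 17 y [-36.  37.] z [123. 127.]
[-0.07  0.64  1.72 -0.    0.78  1.64]
[-0.07  0.64  1.72 -0.    0.78 -1.5 ]
[-0.05  0.49  2.07 -0.    0.58  1.67]
[-0.05  0.49  2.07 -0.    0.58 -1.48]
[-0.04  0.46  2.14 -0.    0.54  1.67]
[-0.04  0.46  2.14 -0.    0.54 -1.47]
```

```bash
cat >> h.py <<'E'
H=np.array([718,11.7]); HY=-.138
EX=np.array([np.cos(HY),np.sin(HY)]); EY=np.array([-EX[1],EX[0]])
def hp(a,b,z): return [*(H+a*EX+b*EY),z]
def best(p,yaw):
    q0=np.array(env.read_q()); o=[]
    for y in (yaw,yaw+np.pi):
        q=env.inverse_kinematics(p,quat(y))
        if q is not None: o.append((np.abs(np.array(q)-q0).max(),y))
    return quat(min(o)[1])
def st(s=""): print(s,"t",round(env.read_t(),1),"tcp",np.round(env.read_eef_pos(),1),"F",np.round(env.read_wrist_force(),1),"open",round(env.read_opening(),1))
E
python3 - <<'E'
from h import *
p=hp(-101,0,290); q=best(p,HY); env.move_to(p,q)
env.command_gripper(60)
env.servo_line(hp(-101,0,102),vel=200); st("at pull")
env.command_gripper(0); st("gripped")
r=env.servo_line(hp(-101-175,0,102),vel=90,threshold=15); print(r); st("pulled")
D=np.array(env.read_eef_pos()[:2])-H; print("a",D@EX,"b",D@EY)
E
```

```text
at pull t 6.2 tcp [618.4  25.6 103. ] F [-0.4 -0.4  0.2] open 60.2
gripped t 6.6 tcp [618.6  26.6 103.2] F [1.2 7.3 5.7] open 23.3
True
pulled t 8.1 tcp [477.9  46.6 103.2] F [1.1 0.9 3.1] open 23.2
a -242.57853318779092 b 1.549691369542792
```

Run:
```python
from h import *
env.command_gripper(60)
p=np.array(env.read_eef_pos()); env.servo_line([p[0],p[1],250],vel=250)
b=[489,322.7]; y=-.175+np.pi/2
q=best([*b,270],y); env.move_to([*b,270],q); env.command_gripper(85)
c=env.capture("top"); save(c,"out"); W=cloud(c)
D=W[...,:2]-H; a=D@EX; bb=D@EY; Z=W[...,2]
for n,z0,z1,b0,b1,a0,a1 in [("platform",108,121,-90,90,-190,-110),("panel",121,130,-120,120,-235,-190),("cap",96,128,-20,20,-285,-258),("posts",127,137,-110,110,-200,-100)]:
    m=(Z>z0)&(Z<z1)&(bb>b0)&(bb<b1)&(a>a0)&(a<a1); print(n,m.sum(),m.any() and np.percentile(np.c_[a[m],bb[m],Z[m]],[2,50,98],axis=0).round(1).tolist())
env.servo_line([*b,70],vel=250); r=env.servo_line([*b,27],vel=100,threshold=12); st(r)
env.command_gripper(0); st("grip")
```

```text
platform 1218 [[-178.6, -83.0, 109.4], [-147.9, -0.0, 115.1], [-117.4, 83.7, 120.0]]
panel 282 [[-231.9, -96.6, 121.5], [-214.6, 0.4, 126.0], [-208.0, 97.7, 129.7]]
cap 39 [[-266.1, -16.1, 103.6], [-262.5, 0.7, 122.2], [-258.4, 15.0, 125.9]]
posts 140 [[-184.5, -95.2, 127.8], [-149.0, 69.7, 131.9], [-112.1, 95.3, 136.5]]
False t 12.3 tcp [489.2 322.8  27.4] F [ 0.3  0.4 -0.5] open 85.1
grip t 12.7 tcp [489.4 322.9  27.8] F [-0.5 -0.2  6.2] open 49.6
```

View pics/out.png

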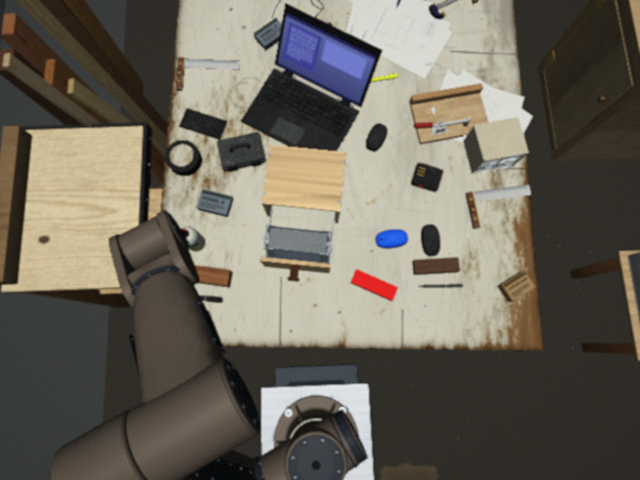

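The picture shows the carriage fully out, with the platform at about (298,245) and the pull at (294,275). The depth data agrees: the platform is at a≈-148 and the stop at -150. Next is placing the thick block.

Run:
```python
from h import *
env.servo_line([489.4,322.9,120],vel=200); env.servo_line([489.4,322.9,280],vel=300); st("lift")
P=lambda z: hp(-149.5,1,z)
q=best(P(280),HY+np.pi/2); env.move_to(P(280),q)
env.servo_line(P(180),vel=250); st("over")
r=env.servo_line(P(146),vel=60,threshold=15); st(r)
if not r:
    r=env.servo_line(P(103),vel=60,threshold=15); st(r)
if not r:
    env.dwell(.2); env.command_gripper(62); st("rel"); env.dwell(.3)
    env.servo_line(P(180),vel=150); env.servo_line(P(260),vel=300)
    p=[492.5,-391.4,250]; env.move_to(p,best(p,np.pi/2+.01)); env.command_gripper(67)
c=env.capture("top"); save(c,"thick"); W=cloud(c)
D=W[...,:2]-H; a=D@EX; bb=D@EY; Z=W[...,2]
m=(Z>95)&(Z<132)&(abs(bb)<85)&(a>-185)&(a<-112); print(np.percentile(Z[m],[5,25,50,75,95]))
zt=np.median(Z[m]); m&=abs(Z-zt)<4; print(m.sum(),zt,np.percentile(np.c_[a[m],bb[m]],[2,50,98],axis=0).round(1).tolist())
st()
```

```text
lift t 14.0 tcp [488.8 322.6 277.6] F [-0.3 -0.7 -3. ] open 49.2
over t 16.8 tcp [570.6  33.4 180.8] F [-0.1  0.2 -1.8] open 48.9
False t 17.5 tcp [570.2  33.2 146. ] F [ 0.3  0.3 -2.3] open 49.3
False t 18.3 tcp [569.8  33.2 103. ] F [-1.4  0.5 -1.2] open 49.3
rel t 18.8 tcp [570.2  33.3 103.2] F [-0.8  0.3 -1.4] open 61.9
[106.01159234 110.80621692 112.87947174 114.96703322 118.96411522]
789 112.87947173840757 [[-172.5, -81.0], [-148.2, -3.1], [-123.0, 72.4]]
 t 22.1 tcp [ 492.8 -390.8  250.1] F [0.4 0.9 0.3] open 67.7
```

View pics/thick.png

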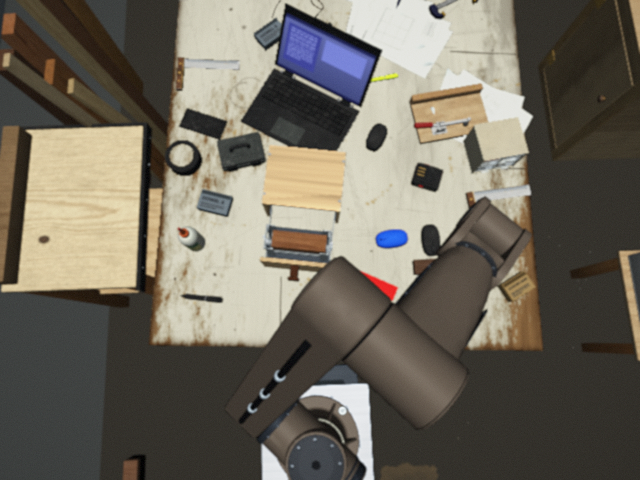

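The thick block lies level on the sunk platform at about (299,240). Its top is at 113 mm, so it has sunk 52 mm, and it sits within 5 mm of centre. The thin block is next.

Run:
```python
from h import *
b=[492.5,-391.4]
env.servo_line([*b,60],vel=250); r=env.servo_line([*b,14],vel=80,threshold=8); st(r); z0=env.read_eef_pos()[2]
env.command_gripper(0); st("grip"); z0=env.read_eef_pos()[2]
env.servo_line([*b,100],vel=200); env.servo_line([*b,260],vel=300); st("lift")
P=lambda z: hp(-149.5,0.5,z)
q=best(P(260),HY+np.pi/2); env.move_to(P(260),q)
env.servo_line(P(150),vel=250); st("over")
r=env.servo_line(P(96+z0),vel=50,threshold=15); st(r)
if not r:
    env.dwell(.3); env.command_gripper(60); st("rel"); env.dwell(.3)
    env.servo_line(P(170),vel=120); env.servo_line(P(260),vel=300)
    p=[430,250,260]; env.move_to(p,best(p,HY))
c=env.capture("top"); save(c,"thin"); W=cloud(c)
D=W[...,:2]-H; a=D@EX; bb=D@EY; Z=W[...,2]
m=(Z>95)&(Z<132)&(abs(bb)<60)&(a>-167)&(a<-130); zt=np.median(Z[m]); print(zt)
m=(Z>zt-6)&(Z<zt+6)&(abs(bb)<85)&(a>-178)&(a<-119); print(m.sum(),np.percentile(np.c_[a[m],bb[m]],[2,50,98],axis=0).round(1).tolist())
st()
cv2.imwrite("pics/thincrop.png",cv2.resize(cv2.cvtColor(c["img"][180:300,240:380],cv2.COLOR_RGB2BGR),None,fx=4,fy=4))
```

```text
True t 23.6 tcp [ 492.  -391.1   14.4] F [-2.7  0.9  9.1] open 66.9
grip t 23.9 tcp [ 492.  -390.9   14.1] F [-0.   0.1  1.2] open 44.1
lift t 25.1 tcp [ 492.  -391.   257.9] F [-0.3 -0.2 -0.2] open 43.9
over t 27.3 tcp [570.6  32.2 150.7] F [-0.1 -0.  -0.8] open 43.8
False t 28.3 tcp [570.   32.8 110.2] F [-0.5 -0.9 -0.9] open 43.8
rel t 28.9 tcp [570.1  32.7 110.1] F [0.3 0.3 0.2] open 59.9
117.5515727653792
716 [[-169.2, -67.4], [-147.8, -0.6], [-126.1, 66.8]]
 t 31.4 tcp [430.5 249.4 259.4] F [-0.1  0.6  0. ] open 60.3
```

View pics/thincrop.png

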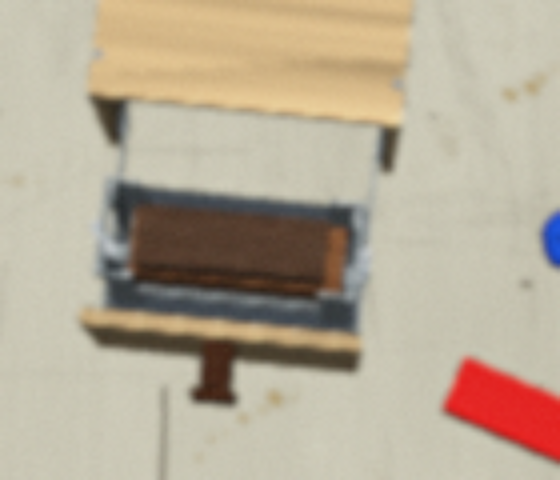

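The crop shows the thin block at (235,245) lying squarely on the thick one, with the stack's top at 117.5 mm, below the 140 mm roof. I'll push it home.

Run:
```python
from h import *
B=1.5
p=hp(-242.5,B,260); env.move_to(p,best(p,HY))
env.servo_line(hp(-242.5,B,103),vel=200); st("at pull")
env.command_gripper(0); st("grip")
r=env.servo_line(hp(-110,B,103),vel=60,threshold=15); st(r)
if not r: r=env.servo_line(hp(-84,B,103),vel=30,threshold=15); st(r)
D=np.array(env.read_eef_pos()[:2])-H; print("a",D@EX,"b",D@EY)
```

```text
at pull t 33.1 tcp [478.4  47.  103.7] F [ 0.5  0.6 -0. ] open 60.2
grip t 33.5 tcp [478.4  46.6 103.9] F [-1.1  0.4  7.7] open 23.3
False t 35.9 tcp [609.6  27.9 103.9] F [-0.6 -2.8  5.4] open 22.8
True t 36.5 tcp [626.7  25.5 104. ] F [-4.  -0.2  7.1] open 23.4
a -92.29385591406465 b 1.0834703710382687
```

Run:
```python
from h import *
env.command_gripper(60)
p=env.read_eef_pos(); env.servo_line([p[0],p[1],260],vel=200)
p=[430,250,260]; env.move_to(p,best(p,HY))
for n in ("top","scene"):
    c=env.capture(n); W=cloud(c)
    D=W[...,:2]-H; a=D@EX; bb=D@EY; Z=W[...,2]
    m=(a<-58)&(a>-105)&(abs(bb)>20)&(abs(bb)<90)&(Z>110)&(Z<130); print("panel a",np.percentile(a[m],[5,50,95]).round(1))
    m=(a<-100)&(a>-135)&(abs(bb)<18)&(Z>98)&(Z<128); print("cap a",np.percentile(a[m],[2,50]).round(1))
save(c,"home"); t=c["img"][150:310,230:420]
cv2.imwrite("pics/homecrop.png",cv2.resize(cv2.cvtColor(t,cv2.COLOR_RGB2BGR),None,fx=3,fy=3)); st()
```

```text
panel a [-70.5 -66.2 -59.2]
cap a [-116.3 -110.8]
panel a [-75.3 -72.4 -63.8]
cap a [-121.5 -115.8]
 t 39.1 tcp [431.  249.4 259.8] F [ 0.3 -0.9 -0.7] open 60.3
```

View pics/homecrop.png

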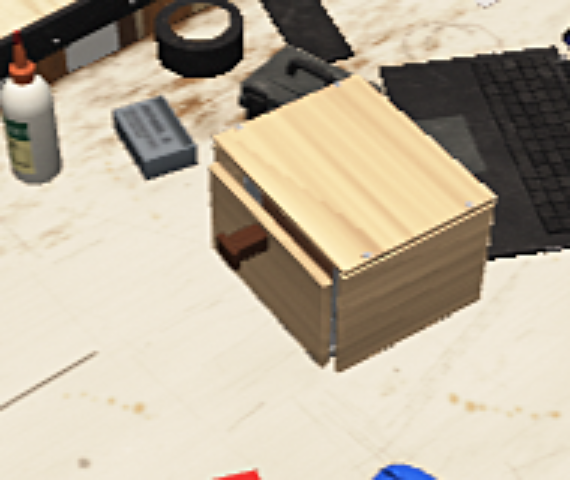

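The carriage is fully home: the panel front is at about -72 mm, as expected, and the bottle hasn't moved. I'll hand it in.

```bash
python3 -c "
from workcell import env
print(env.hand_in())"
```

```text
the job is handed in; nothing more can be done
None
```

I handed the job in at about 39 s of the 72 s allowed: both blocks are stacked on the platform, the carriage measured fully home, and I saw no bystander move, but no verdict came back and the stack could not be seen once inside the housing.

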